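# Unlock the bar clamp and pump it shut on the oak block

### The arm

A 7-joint arm with a two-finger parallel gripper is mounted at the origin on a cart in front of the work surface, level with it; the furniture and walls round the work are solid. World frame = base frame: x ahead of the robot, y to its left, z up, the work surface at z = 0. Lengths are in m, angles in rad, forces in N, time in s.
With the tool pointing down it reaches from about 0.4 to 0.85 m from the base axis. Payload 10.4 kg.
Tool frame: the origin (TCP) lies on the front face of the gripper's body, between the roots of the fingers; the fingertips stand 73 mm ahead of it and the grasp point (between the pads) lies 54 mm ahead of it; z points along the fingers, y is the line along which they close (so a half turn about z gives the same grasp; the last joint's range is limited). The gripper opens to 85 mm and grips with 20 to 120 N. Pads are 22 mm wide; open, the fingers measure 114 mm over their backs; the gripper's body (76 mm by 85 mm) begins 54 mm behind the grasp point. The pads swing forward as they close: fully open they stand 13 mm farther back than shut.
Start: joints at [1.175, 0.332, -0.065, 1.46, 0.022, 1.35, -0.088], TCP at [0.228, -0.582, 0.304] pointing down, gripper open.
Joint ranges: [-2.6, 2.6], [-0.5, 2.12], [-1.47, 1.34], [0.16, 2.42], [-1.27, 4.41], [0.06, 2.06], [-2.6, 2.6]. Speed limits (rad/s): [2.22, 2.22, 2.79, 2.79, 3.14, 3.14, 3.14].

### API

Orientations are given as a unit quaternion [x, y, z, w].
In Python, from workcell import manip gives the robot as it stands.
- The arm moves only by the shell command python3 -m jog 'ROWS' [FORCE]. ROWS is JSON, a list of rows, each an object with "grip": the gripper command: -1 is fully open, 1 is shut, values between are in proportion; "slide": the shift along the tool's x, y, z in cm, a list of three; "yaw": the turn about the tool's z in rad. A call has 1 to 8 rows; each row shifts and turns the commanded pose from where the row before left it, along the tool's axes as they then stand; what a row does not reach is not made up. A row lasts 1/10 s, in which the tool goes at most 50 mm and 8.59 degrees, less where a joint would pass 70% of its speed; a pose out of reach is approached as far as the arm can. A call with a gripper value outside its range is refused whole. The fingers move at their own pace and stop on an object; FORCE is the grip in N (left out, the last holds). Time passes only in rows, so rows that do not move let the fingers close. It gives the time, the measured TCP pose, the force, the opening and the grip force at its end, in the units of the state.
- manip.get_obs(): the state, without advancing time (a new reading comes with each control period).
- manip.camera(name): name is "scene" or "top" or "wrist"; returns the picture (384x512x3 uint8, blue, green, red); there is no depth.
- manip.calibration(name): a dict with "vfov" (degrees; the focal length in pixels is half the picture's height over the tangent of half this angle, whatever the lens; pixels are square), "cx", "cy" (the principal point, pixels), "k1" (the pictures are not rectified: a ray, as slopes to the right and down, at radius r is drawn at 1 + k1 r^2 times it, then the intrinsics apply), "camera_from_world" (4x4, takes a point from world to camera coordinates). Camera axes: x right, y down, z forward; pixel columns grow to the right and rows downward; lengths in m; the calibration is good to about 2 mm. A picture is of the moment at which its call begins: read the wrist's pose just before it. calibration takes no time and is no camera call; for the wrist camera it gives the pose at the moment of the call.
- manip.hand_in(): hands the job in; it is judged then, once.
Trained networks look in the newest picture that a camera, given by its name, has taken for a name from the list of things; names that differ only in an ending like _2 or _b are one class to them, and where a whole thing is asked for, a point or a joint stands for the part that bears it (a point fixed in the world has none). Each returns a list of dicts, best first, with "conf" (0 to 1); they miss things now and then, are a little off and sometimes report something else, mostly with a low value. They report only what shows in the picture. A call takes as long as a camera call. They do not tell look-alikes from the thing itself.
- manip.masks_of(thing, camera): "region" (384x512 bool, what is visible of it) and "centre" ([column, row] in pixels, amid what is visible of it).
The state is a dict: "clock": time; "joint_pos": joint angles; "joint_velocities": joint speeds; "tau": joint torques, N m; "position": TCP position; "ee_rot": TCP orientation; "ft_force": force on the tool from outside, world axes, zero at the start; "torque": the same for the moment, N m; "grip_width": opening from 0.0 (shut) to 1.0 (fully open); "grasp_force": force on a finger pad.
Only numpy, scipy, OpenCV 4.12 (cv2) and the standard library are available. Lean on these libraries where they do the work, as an engineer would, in place of code of your own. Each camera call takes 0.05 s, during which the arm holds its last target. There are 200 camera calls.

### The job

The little oak block on the board has to be held tight in the one-hand bar clamp. Push the clamp's sprung knob down and turn it clockwise to its stop so that it pops back up and frees the trigger, then pump the trigger toward the fixed handle, as often as it takes, until the jaw's sprung pad pins the block against the anvil; move the jaw only with the trigger, do not touch the block, and leave the things round about alone. Finish while still holding the trigger squeezed, with the pad pushed back about 4 to 5 mm on its spring: never so hard that it comes near its end and crushes the block.

Things in the scene. Friction and masses are not known exactly. Their poses are not given: they have to be found in the camera images.
- clamp_base: Light wooden board 250 x 142 x 10 mm fixed on the desk, with a grey and steel one-hand bar clamp on it. Origin on the desk under the bar. +x: along the bar, the way the jaw advances (for the robot roughly to the right); z up; the knob is on the -y side (near the robot). In mm: trigger pivot at x 12, z 50; housing x -46 to 26, y +-19, top z 56; knob axis x 29, y -70; anvil face x 150.
- handle (a point): Middle of the fixed handle, a black upright bar 16 (x) x 26 (y) mm from 48 to 108 mm above the desk; this point is 88 mm above the desk, the handle's outer face 8 mm further to the board's -x. Besides handle, trigger and knob nothing on the board stands above 57 mm.
- trigger_pad (a point): Front (+x) of the rubber roller (14 mm across, 24 mm long) on the trigger, 38 mm above its pivot; at rest 88 mm above the desk and 66 mm from the handle's outer face. Pushing it along the board's -x, toward the handle, squeezes the trigger (a pushing finger will do). At the roller: 5 to 8 N with the jaw free, about 16 N with the pad pushed back 3 mm, 20 N at 5 mm, 25 N at 7 mm.
- trigger: Black trigger lever, bar 8 mm thick (x), 22 mm wide (y), leaning to +x, top 107 mm above the desk, with a rubber roller on its outer side; stands in front (+x) of the handle. Origin on its pivot.
- trigger_joint (a joint): Trigger angle, rad: 0 at rest (sprung), 0.50 squeezed to its stop, 20 mm at the roller. Blocked within 0.15 until the knob is turned. A pawl on a ladder rack with 10 mm steps moves the jaw: 0.75 mm per mm at the roller, 10 to 15 mm a full stroke (its first part may be idle); letting the trigger right back picks up the next step. Pump smoothly, up to 0.1 m/s.
- jaw_slide (a joint): Advance of the jaw along the bar, m: 0 fully back, 0.058 fully forward. A friction brake of 5 N holds it where it is left; let go, it cannot keep the pad pushed back more than about 2 mm.
- jaw_head: Dark steel jaw block 12 x 36 x 34 mm at the front end of the bar, carrying the pad; origin on the bar's axis, 66 mm behind this block, 20 mm above the desk. Not to be touched.
- pad_spring (a joint): How far the pad is pushed back on its spring, m: 0 free, 0.010 at its end; 2.5 N per mm.
- pad: Round black rubber pad 26 mm across in front of the jaw, its face toward the block.
- pad_face (a point): Centre of the pad's front face, 26 mm above the desk.
- oak_block: Oak block, 32 mm cube with a small dark hole in its top, standing loose on the board (10 mm above the desk) between pad and anvil, in line with them; origin at the centre of its underside. The pad may first push it up to 9 mm to the anvil.
- anvil_face (a point): Centre of the anvil's face toward the block, at the pad's height; the anvil is a fixed dark steel plate 44 x 44 mm at the end of the clamp. x axis along the board's +x, away from the block.
- knob_grip (a point): Point on the knob's axis, 80 mm above the desk at rest, where to grip it. The knob is a black upright bar 12 mm thick, 40 mm long, z 64 to 92 mm, on a round skirt above a grey plate (top z 50); its long side lies along the y axis of this point (the board's y when locked), so the fingers close along the point's x axis. Free all round and above.
- lock_press (a joint): How far the knob is pressed down, m: 0 up, 0.006 fully down; its spring takes 2 N at the start, 6.3 N fully down.
- lock_turn (a joint): Turn of the knob, rad, growing clockwise seen from above: 0 locked, 1.45 at its stop. A key lets it turn only while pressed at least 5 mm; past 1.3 it springs up again when let go and the trigger is free.
- spare_block: Bystander: smaller oak block, 30 mm cube, to the left of the clamp.
- power_adapter: Bystander: flat white plug-in adapter 67 x 66 x 28 mm, to the right.
- card_case: Bystander: small flat card case 36 x 52 x 10 mm, to the right.
Things that resemble listed ones, but are neither listed nor needed, are in the scene too. What is shaped like the oak_block but blue is not meant.

How it is judged:
By the outcome, as a careful person would: the job done as asked, in the order asked, and still so for the second after the job is handed in, while the arm keeps its last pose, push and grip.
It also fails if it takes over 67 s, if anything falls off the work surface, if the arm or the gripper's body presses on something with over 40 N, if the wrist force passes 120 N, or if a joint passes its speed limit or range.

## Working session

There is one attempt and no reset: what is moved stays moved. The work goes in short steps, Python scripts to look and compute and a shell command to move; the robot and the scene stay as the last step left them, time stands still between calls to the robot, and variables do not carry over. Pictures are saved under pics/ and viewed, at most 10 in all, crops included, and the job is handed in when it is done.

```bash
mkdir -p pics
cat > h.py <<'E'
import numpy as np,cv2
from workcell import manip
def ray(cam,px):
    c=manip.calibration(cam);f=192/np.tan(np.radians(c['vfov']/2))
    d=np.array([(px[0]-c['cx'])/f,(px[1]-c['cy'])/f]);u=d.copy()
    for _ in range(20): u=d/(1+c['k1']*(u@u))
    T=np.array(c['camera_from_world']);R=T[:3,:3];o=-R.T@T[:3,3]
    return o,R.T@np.array([u[0],u[1],1])
def at(cam,px,z):
    o,d=ray(cam,px);return o+d*(z-o[2])/d[2]
def proj(cam,p):
    c=manip.calibration(cam);f=192/np.tan(np.radians(c['vfov']/2))
    q=np.array(c['camera_from_world'])@np.append(p,1);u=q[:2]/q[2];u=u*(1+c['k1']*(u@u))
    return u*f+[c['cx'],c['cy']]
E
python3 - <<'E'
from h import *
o=manip.get_obs();print({k:np.round(v,3) for k,v in o.items()})
for n in('top','scene'):
    im=manip.camera(n);cv2.imwrite(f'pics/{n}0.png',im)
    for t in('clamp_base','oak_block','trigger','handle','knob_grip','jaw_head','pad','anvil_face','spare_block'):
        try:
            for m in manip.masks_of(t,n)[:2]:
                ys,xs=np.nonzero(m['region']);print(n,t,round(m['conf'],2),np.round(m['centre']),len(xs),xs.min(),xs.max(),ys.min(),ys.max())
        except Exception as e: print(n,t,e)
E
```

```text
{'clock': np.float64(0.0), 'joint_pos': array([ 1.175,  0.333, -0.065,  1.461,  0.022,  1.35 , -0.088]), 'joint_velocities': array([-0.   ,  0.   ,  0.001, -0.001, -0.002, -0.001,  0.001]), 'tau': array([-1.0000e-03, -6.2544e+01,  4.9000e-02, -3.9159e+01,  1.6000e-02,
        1.0000e-02,  0.0000e+00]), 'position': array([ 0.228, -0.582,  0.303]), 'ee_rot': array([ 0.983,  0.185, -0.   , -0.001]), 'ft_force': array([0.154, 0.189, 0.024]), 'torque': array([ 0.054, -0.002, -0.012]), 'grasp_force': np.float64(0.0), 'grip_width': np.float64(1.003)}
top clamp_base 0.61 [250. 197.] 3736 207 291 172 223
top clamp_base 0.59 [256. 195.] 182 215 261 182 194
top oak_block 0.55 [272. 187.] 125 267 278 180 191
top oak_block 0.47 [184. 197.] 123 180 193 193 205
top trigger 0.63 [249. 200.] 3574 208 291 172 223
top trigger 0.55 [236. 190.] 65 233 241 184 204
top handle 0.78 [251. 195.] 3685 207 291 173 223
top handle 0.71 [238. 192.] 110 231 241 183 205
top knob_grip 0.35 [338. 209.] 440 326 352 197 223
top jaw_head 0.65 [241. 211.] 84 237 245 206 217
top jaw_head 0.61 [253. 191.] 137 213 260 183 194
top anvil_face 0.59 [250. 198.] 3653 208 291 172 223
top anvil_face 0.49 [237. 188.] 126 231 241 183 210
top spare_block 0.44 [158. 219.] 100 153 163 216 225
top spare_block 0.2 [247. 199.] 3526 208 290 173 223
scene clamp_base 0.85 [235. 230.] 5126 184 302 190 273
scene clamp_base 0.29 [323. 174.] 171 317 330 163 178
scene oak_block 0.6 [167. 256.] 305 160 176 249 268
scene oak_block 0.5 [264. 209.] 261 254 271 197 215
scene trigger 0.77 [224. 215.] 307 218 237 198 246
scene handle 0.94 [236. 231.] 5212 184 303 190 275
scene knob_grip 0.77 [243. 230.] 190 237 250 218 237
scene jaw_head 0.65 [244. 218.] 185 198 252 207 239
scene anvil_face 0.6 [238. 234.] 5315 184 302 189 274
scene spare_block 0.81 [139. 295.] 244 132 148 286 306
```

Run:
```python
import cv2,numpy as np
a=cv2.imread('pics/top0.png')[150:245,140:365];b=cv2.imread('pics/scene0.png')[150:320,120:380]
a=cv2.resize(a,(700,296),interpolation=3);b=cv2.resize(b,(459,300),interpolation=3)
c=np.zeros((600,700,3),np.uint8);c[:296]=a;c[300:,:459]=b;cv2.imwrite('pics/v1.png',c)
from h import *
p=at('top',(250,197),.01);print(p)
for z in(.01,):
  for q in((207,173),(291,173),(291,223),(207,223)):print(at('top',q,z))
```

```text
[0.53068801 0.00357364 0.01      ]
[0.60140662 0.13725861 0.01      ]
[ 0.60744447 -0.12028359  0.01      ]
[ 0.45439643 -0.12292744  0.01      ]
[0.44841738 0.13219264 0.01      ]
```

View pics/v1.png

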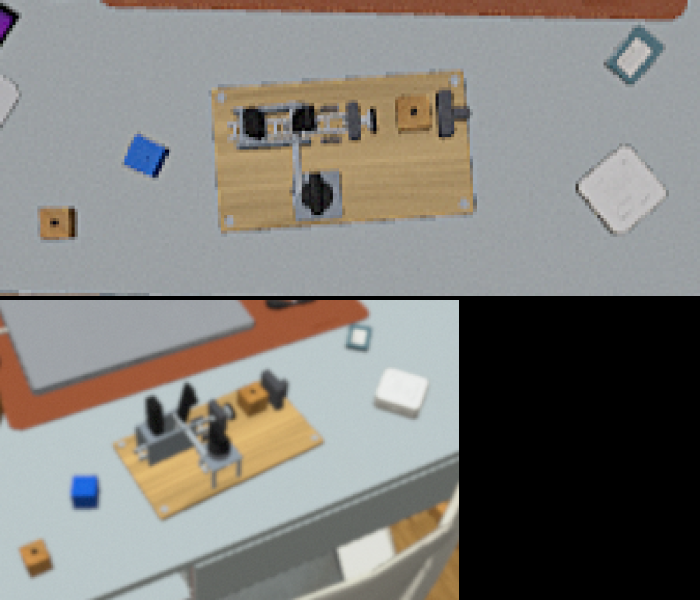

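The top view shows the clamp in its board: handle at full-pixel (222,189), trigger (237,188), knob (242,212), block (273,186). The blue cube and the second oak cube lie to the left.

Run:
```python
from h import *
C=np.array([(212,88),(463,70),(475,213),(221,232)])/3.111+[140,150]
P=np.array([at('top',q,.01) for q in C])[:,:2]
print(P)
ex=((P[1]-P[0])+(P[2]-P[3]));print('lens',[np.linalg.norm(P[(i+1)%4]-P[i]) for i in range(4)])
th=np.arctan2(ex[1],ex[0]);ex=ex/np.linalg.norm(ex);ey=np.array([-ex[1],ex[0]]);print('theta',np.degrees(th))
k=at('top',np.array([317,192])/3.111+[140,150],.09)[:2]
h=at('top',np.array([254,122])/3.111+[140,150],.1)[:2]
O=k-29*.001*ex+.07*ey;print('knob',k,'O',O,'handle',h,'in board',(h-O)@ex,(h-O)@ey)
```

```text
[[ 0.58517459  0.13320787]
 [ 0.60883035 -0.11359234]
 [ 0.46827401 -0.1278085 ]
 [ 0.44393623  0.11977196]]
lens [np.float64(0.24793131594440693), np.float64(0.14127343819956956), np.float64(0.24877382039293316), np.float64(0.1418760006380347)]
theta -84.45520942238223
knob [0.48159218 0.02406369] O [0.54846256 0.05969167] handle [0.54398095 0.08314583] in board -0.02377745104177746 -0.0021944069492230577
```

```bash
R='x'; python3 -m jog '[{"grip":-1,"slide":[3.3,-3.4,0],"yaw":0},{"grip":-1,"slide":[3.3,-3.4,0],"yaw":0},{"grip":-1,"slide":[3.3,-3.4,0],"yaw":0},{"grip":-1,"slide":[3.3,-3.4,0],"yaw":0},{"grip":-1,"slide":[3.3,-3.4,0],"yaw":0},{"grip":-1,"slide":[3.3,-3.4,0],"yaw":0},{"grip":-1,"slide":[3.3,-3.4,0],"yaw":0},{"grip":-1,"slide":[3.3,-3.4,0],"yaw":0}]' 20; python3 -c "
from h import *
o=manip.get_obs();print(o['joint_pos'],o['ee_rot'],o['position'])"
```

```text
clock: 1.8
position: [0.3748, -0.2307, 0.3042]
ee_rot: [0.983, 0.185, 0.0, 0.001]
ft_force: [0.5, -0.0, 0.4]
grip_width: 1.003
grasp_force: 0.0
[ 0.83632603 -0.06163761 -0.36998173  1.90054846 -0.02252981  1.29768015
 -0.72508915] [9.82690179e-01 1.85255827e-01 1.83135186e-04 5.06126404e-04] [ 0.37482525 -0.230742    0.30420777]
```

```bash
python3 -m jog '[{"grip":-1,"slide":[3.2,-3.3,0],"yaw":0},{"grip":-1,"slide":[3.2,-3.3,0],"yaw":0},{"grip":-1,"slide":[3.2,-3.3,0],"yaw":0},{"grip":-1,"slide":[3.2,-3.3,0],"yaw":0},{"grip":-1,"slide":[3.2,-3.3,0],"yaw":0},{"grip":-1,"slide":[3.2,-3.3,0],"yaw":0},{"grip":-1,"slide":[0,0,0],"yaw":0.14},{"grip":-1,"slide":[0,0,0],"yaw":0.135}]'
python3 - <<'E'
from h import *
o=manip.get_obs();print(o['joint_pos'],o['ee_rot'],o['position'])
im=manip.camera('wrist');cv2.imwrite('pics/w1.png',cv2.resize(im,(768,576)))
for t in('knob_grip','handle','trigger','trigger_pad'):
  for m in manip.masks_of(t,'wrist')[:2]:
    ys,xs=np.nonzero(m['region']);print(t,round(m['conf'],2),np.round(m['centre']),len(xs),xs.min(),xs.max(),ys.min(),ys.max(),at('wrist',m['centre'],.09))
E
```

```text
clock: 2.6
position: [0.4814, 0.0234, 0.3039]
ee_rot: [0.999, 0.048, 0.0, -0.0]
ft_force: [0.2, -0.1, -0.7]
grip_width: 1.007
grasp_force: 0.0
[ 0.53017884  0.05955767 -0.68883984  1.79495013  0.0388447   1.30069278
 -1.64339955] [ 9.98858932e-01  4.77575854e-02  4.92631631e-05 -2.10863413e-04] [0.48138145 0.02336284 0.3039142 ]
knob_grip 0.68 [252. 175.] 594 240 264 160 196 [0.48681338 0.02499472 0.09      ]
handle 0.53 [296. 115.] 218 275 302 102 122 [ 0.55531225 -0.01388778  0.09      ]
trigger 0.98 [237. 119.] 831 228 255 101 170 [0.54521558 0.04627215 0.09      ]
trigger_pad 0.91 [239. 118.] 859 228 256 101 170 [0.5465539  0.04398498 0.09      ]
```

View pics/w1.png

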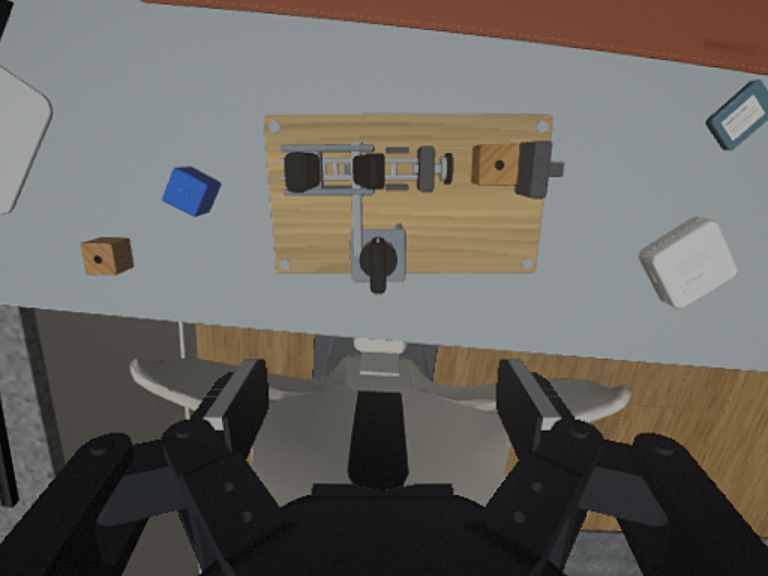

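Wrist view confirms the layout: knob bar at (378,263)/1.5, trigger (368,170), handle (302,172), block (498,165). Positive yaw lowers joint 7, so I need the half-turned grasp: yaw −π.

```bash
python3 - <<'E'
from h import *
th=np.radians(-84.455);ex=np.array([np.cos(th),np.sin(th)]);ey=np.array([-ex[1],ex[0]])
O=np.array([.54846,.05969])
def b(x,y,z): return np.append(O+ex*x/1000+ey*y/1000,z/1000)
for n,p in dict(knobtopN=(29,-90,92),knobtopF=(29,-50,92),knobbotN=(29,-90,64),cTL=(-46,19,56),handtop=(-24,0,108),).items(): print(n,proj('wrist',b(*p))*1.5)
C=[(265,116),(551,115),(536,272),(275,272)]
P=np.array([at('wrist',np.array(q)/1.5,.01) for q in C])[:,:2];print(P);e=P[1]+P[2]-P[0]-P[3];print(np.degrees(np.arctan2(e[1],e[0])))
Q=np.array([[.58517,.13321],[.60883,-.11359],[.46827,-.12781],[.44394,.11977]]);print((P-Q)@np.c_[ex,ey],)
print(manip.calibration('wrist')['camera_from_world'])
E
python3 -m jog '[{"grip":-1,"slide":[0,0,0],"yaw":-0.149},{"grip":-1,"slide":[0,0,0],"yaw":-0.149},{"grip":-1,"slide":[0,0,0],"yaw":-0.149},{"grip":-1,"slide":[0,0,0],"yaw":-0.149},{"grip":-1,"slide":[0,0,0],"yaw":-0.149},{"grip":-1,"slide":[0,0,0],"yaw":-0.149},{"grip":-1,"slide":[0,0,0],"yaw":-0.149},{"grip":-1,"slide":[0,0,0],"yaw":-0.149}]'
python3 -m jog '[{"grip":-1,"slide":[0,0,0],"yaw":-0.149},{"grip":-1,"slide":[0,0,0],"yaw":-0.149},{"grip":-1,"slide":[0,0,0],"yaw":-0.149},{"grip":-1,"slide":[0,0,0],"yaw":-0.149},{"grip":-1,"slide":[0,0,0],"yaw":-0.149},{"grip":-1,"slide":[0,0,0],"yaw":-0.149},{"grip":-1,"slide":[0,0,0],"yaw":-0.149},{"grip":-1,"slide":[0,0,0],"yaw":-0.149}]'
```

```text
knobtopN [377.79848941 295.66144177]
knobtopF [377.86697663 243.25230141]
knobbotN [378.13890388 284.24139802]
cTL [279.42423473 143.55972273]
handtop [295.59701161 171.99063546]
[[ 0.58442748  0.13158923]
 [ 0.61025269 -0.11093419]
 [ 0.47182596 -0.12795598]
 [ 0.44661831  0.11997027]]
-84.05956866961844
[[ 1.54144207e-03 -8.95652953e-04]
 [-2.50590861e-03  1.67265419e-03]
 [ 4.88900813e-04  3.52521915e-03]
 [ 5.94636494e-05  2.68513175e-03]]
[[ 1.00828592e-01 -9.94903608e-01 -6.36770937e-04 -2.73926853e-02]
 [-9.46493488e-01 -9.61196429e-02  3.08076437e-01  4.18733392e-01]
 [-3.06567565e-01 -3.04602138e-02 -9.51361395e-01  5.27892787e-01]
 [ 0.00000000e+00  0.00000000e+00  0.00000000e+00  1.00000000e+00]]
clock: 3.65
position: [0.4811, 0.0214, 0.304]
ee_rot: [0.797, 0.605, 0.0, 0.0]
ft_force: [-0.2, -0.1, -0.8]
grip_width: 1.002
grasp_force: 0.0
clock: 4.45
position: [0.4811, 0.0214, 0.304]
ee_rot: [0.32, 0.947, -0.0, 0.0]
ft_force: [0.8, 0.5, 0.4]
grip_width: 0.996
grasp_force: 0.0
```

```bash
python3 -m jog '[{"grip":-1,"slide":[0,0,0],"yaw":-0.149},{"grip":-1,"slide":[0,0,0],"yaw":-0.149},{"grip":-1,"slide":[0,0,0],"yaw":-0.149},{"grip":-1,"slide":[0,0,0],"yaw":-0.149},{"grip":-1,"slide":[0,0,0],"yaw":-0.149},{"grip":-1,"slide":[0,0,0],"yaw":-0.015},{"grip":-1,"slide":[-0.28,0.26,4],"yaw":0},{"grip":-1,"slide":[0,0,4],"yaw":0}]'
python3 - <<'E'
from h import *
o=manip.get_obs();print(o['joint_pos'],o['ee_rot'],o['position'])
im=manip.camera('wrist');cv2.imwrite('pics/w2.png',im)
E
```

```text
clock: 5.25
position: [0.4845, 0.0246, 0.2238]
ee_rot: [-0.049, 0.999, -0.0, 0.002]
ft_force: [-0.4, -0.3, -1.1]
grip_width: 0.999
grasp_force: 0.0
[ 0.6143879   0.16229779 -0.81079503  1.89059133  0.130539    1.13876523
  1.42360025] [-4.85542637e-02  9.98819160e-01 -3.19849567e-04  1.63326621e-03] [0.48448922 0.02456866 0.22382855]
```

View pics/w2.png

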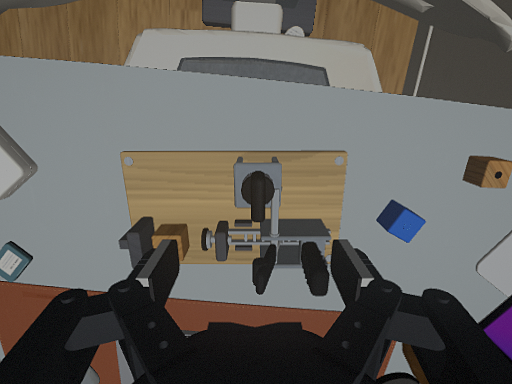

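Knob bar centred between the fingers (column 257). Descend and grip.

```bash
python3 -m jog '[{"grip":-1,"slide":[0,0,4],"yaw":0},{"grip":-1,"slide":[0,0,3],"yaw":0},{"grip":-1,"slide":[0,0,1.6],"yaw":0},{"grip":-1,"slide":[0,0,0],"yaw":0},{"grip":1,"slide":[0,0,0],"yaw":0},{"grip":1,"slide":[0,0,0],"yaw":0},{"grip":1,"slide":[0,0,0],"yaw":0},{"grip":1,"slide":[0,0,0],"yaw":0}]' 50;python3 -m jog '[{"grip":1,"slide":[0,0,0],"yaw":0},{"grip":1,"slide":[0,0,0],"yaw":0},{"grip":1,"slide":[0,0,0],"yaw":0},{"grip":1,"slide":[0,0,0],"yaw":0}]'
```

```text
clock: 6.1
position: [0.4841, 0.0245, 0.1387]
ee_rot: [-0.05, 0.999, -0.0, 0.001]
ft_force: [0.4, 0.9, 0.6]
grip_width: 0.332
grasp_force: 0.0
clock: 6.5
position: [0.4838, 0.0261, 0.1383]
ee_rot: [-0.051, 0.999, 0.001, 0.0]
ft_force: [0.6, 5.9, 1.8]
grip_width: 0.128
grasp_force: 51.4
```

```bash
python3 -m jog '[{"grip":1,"slide":[0,0.15,0],"yaw":0},{"grip":1,"slide":[0,0,0.3],"yaw":0},{"grip":1,"slide":[0,0,0.3],"yaw":0},{"grip":1,"slide":[0,0,0.1],"yaw":0},{"grip":1,"slide":[0,0,0],"yaw":0}]'
```

```text
clock: 7.0
position: [0.4842, 0.0268, 0.1324]
ee_rot: [-0.05, 0.999, -0.0, 0.001]
ft_force: [-7.8, 3.0, 24.0]
grip_width: 0.129
grasp_force: 56.2
```

```bash
python3 -m jog '[{"grip":1,"slide":[0,0,-0.05],"yaw":0.1},{"grip":1,"slide":[0,0,0],"yaw":0.14},{"grip":1,"slide":[0,0,0],"yaw":0.14},{"grip":1,"slide":[0,0,0],"yaw":0.14},{"grip":1,"slide":[0,0,0],"yaw":0.14},{"grip":1,"slide":[0,0,0],"yaw":0.14}]'; python3 -m jog '[{"grip":1,"slide":[0,0,0],"yaw":0.14},{"grip":1,"slide":[0,0,0],"yaw":0.14},{"grip":1,"slide":[0,0,0],"yaw":0.14},{"grip":1,"slide":[0,0,0],"yaw":0.14},{"grip":1,"slide":[0,0,0],"yaw":0.09},{"grip":1,"slide":[0,0,0],"yaw":0}]';python3 -c "
from h import *
o=manip.get_obs();print(o['joint_pos'],o['torque'])"
```

```text
clock: 7.6
position: [0.4837, 0.0251, 0.1324]
ee_rot: [0.346, 0.938, -0.001, 0.0]
ft_force: [-8.6, -3.2, 22.0]
grip_width: 0.135
grasp_force: 54.7
clock: 8.2
position: [0.4826, 0.0245, 0.1323]
ee_rot: [0.626, 0.779, -0.002, -0.0]
ft_force: [-14.9, -4.3, 29.0]
grip_width: 0.13
grasp_force: 55.9
[ 0.36417333  0.25234825 -0.55959408  1.98699241  0.16737041  0.94982252
 -0.06273046] [-1.38740111  3.56923292  0.13542976]
```

```bash
python3 -m jog '[{"grip":1,"slide":[0,0,-0.3],"yaw":0},{"grip":1,"slide":[0,0,-0.35],"yaw":0},{"grip":1,"slide":[0,0,0],"yaw":0},{"grip":-1,"slide":[0,0,0],"yaw":0},{"grip":-1,"slide":[0,0,0],"yaw":0},{"grip":-1,"slide":[0,0,0],"yaw":0},{"grip":-1,"slide":[0,0,0],"yaw":0}]';python3 -m jog '[{"grip":-1,"slide":[0,0,-3],"yaw":0},{"grip":-1,"slide":[0,0,-4],"yaw":0},{"grip":-1,"slide":[0,0,-4],"yaw":0},{"grip":-1,"slide":[0,0,-4],"yaw":0},{"grip":-1,"slide":[0,0,0],"yaw":0}]';python3 - <<'E'
from h import *
o=manip.get_obs();print(o['ee_rot'],o['position'])
for n in('top','wrist'):
    im=manip.camera(n);cv2.imwrite(f'pics/{n}3.png',im)
E
```

```text
clock: 8.9
position: [0.4836, 0.0262, 0.1378]
ee_rot: [0.625, 0.781, 0.0, 0.0]
ft_force: [-0.0, -0.3, 0.4]
grip_width: 0.805
grasp_force: 0.0
clock: 9.4
position: [0.4855, 0.0266, 0.2931]
ee_rot: [0.625, 0.781, 0.002, 0.004]
ft_force: [0.3, -0.3, -0.0]
grip_width: 0.998
grasp_force: 0.0
[0.62473523 0.78082493 0.00246326 0.00350088] [0.48551811 0.02660959 0.29314817]
```

View pics/wrist3.png

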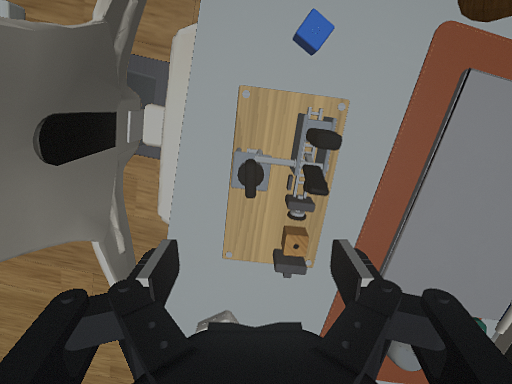

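The knob now lies along the board's x (turned 90°, wrist pixel (250,176)). Next the shut fingers go in front of the trigger.

```bash
python3 -m jog '[{"grip":1,"slide":[0,0,0],"yaw":0.12},{"grip":1,"slide":[-1.8,3.4,0],"yaw":0},{"grip":1,"slide":[-1.8,3.4,0],"yaw":0},{"grip":1,"slide":[0,0,3],"yaw":0},{"grip":1,"slide":[0,0,3],"yaw":0},{"grip":1,"slide":[0,0,0],"yaw":0},{"grip":1,"slide":[0,0,0],"yaw":0},{"grip":1,"slide":[0,0,0],"yaw":0}]'
python3 - <<'E'
from h import *
o=manip.get_obs();print(o['ee_rot'],o['position'])
im=manip.camera('wrist');cv2.imwrite('pics/w4.png',im)
O=np.array([.5503,.0617]);ex=np.array([.0988,-.9951]);ey=-np.array([ex[1],-ex[0]])
for t in('handle','trigger_pad','trigger','pad','oak_block'):
  for m in manip.masks_of(t,'wrist')[:2]:
    ys,xs=np.nonzero(m['region']);p=at('wrist',m['centre'],.09)[:2]-O;print(t,round(m['conf'],2),np.round(m['centre']),len(xs),xs.min(),xs.max(),ys.min(),ys.max(),p@ex,p@ey)
for p in((34,0,.088),(34,12,.088),(-24,0,.108),(29,-70,.092)):print(p,proj('wrist',np.append(O+ex*p[0]/1000+ey*p[1]/1000,p[2])))
E
```

```text
clock: 10.3
position: [0.5552, -0.0027, 0.2292]
ee_rot: [0.67, 0.742, 0.0, 0.001]
ft_force: [0.0, -0.7, 0.1]
grip_width: 0.002
grasp_force: 0.0
[6.70415638e-01 7.41985357e-01 4.69615123e-04 6.18625289e-04] [ 0.5552414  -0.0026578   0.22918046]
handle 0.81 [225. 142.] 26608 154 298 44 264 0.014327707342358352 -0.02330094252767363
trigger_pad 0.69 [248. 136.] 1662 174 268 118 166 0.009308356822866218 -0.0050453969700328125
trigger 0.86 [248. 135.] 1686 173 269 118 166 0.008620852219531126 -0.0053288690064200546
trigger 0.54 [223. 140.] 26404 155 298 45 263 0.012407583537952703 -0.02444925053114216
pad 0.7 [252. 200.] 288 242 264 176 207 0.06178031270673918 -0.002504139646186321
oak_block 0.66 [258. 223.] 346 242 270 216 231 0.08346055119183438 0.002760654246000654
(34, 0, 0.088) [255.03175028 166.46613007]
(34, 12, 0.088) [269.85493875 166.49357554]
(-24, 0, 0.108) [255.34173369  88.87789252]
(29, -70, 0.092) [166.66533941 161.35659821]
```

View pics/w4.png

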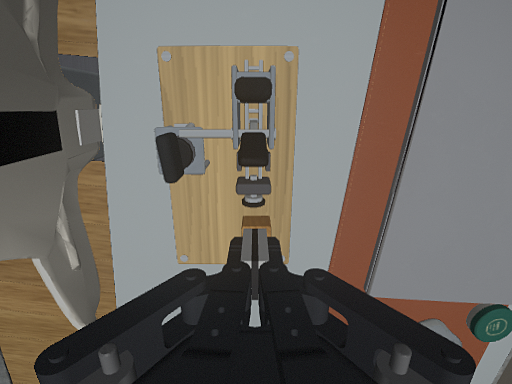

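Trigger head at (253,150) with front edge at row 166 as predicted, fingers in line (column 257). Descend and approach.

```bash
python3 -m jog '[{"grip":1,"slide":[0,0,3],"yaw":0},{"grip":1,"slide":[0,0,3],"yaw":0},{"grip":1,"slide":[0,0,2],"yaw":0},{"grip":1,"slide":[0,0,0],"yaw":0},{"grip":1,"slide":[0.6,0,0],"yaw":0},{"grip":1,"slide":[0.6,0,0],"yaw":0},{"grip":1,"slide":[0,0,0],"yaw":0}]'; python3 -m jog '[{"grip":1,"slide":[0.4,0,0],"yaw":0},{"grip":1,"slide":[0.4,0,0],"yaw":0},{"grip":1,"slide":[0,0,0],"yaw":0}]'
```

```text
clock: 11.3
position: [0.5542, 0.0106, 0.1494]
ee_rot: [0.67, 0.742, 0.001, 0.001]
ft_force: [0.1, 0.3, -0.6]
grip_width: -0.005
grasp_force: 0.0
clock: 11.6
position: [0.5529, 0.0175, 0.1483]
ee_rot: [0.67, 0.742, 0.0, 0.0]
ft_force: [0.4, -0.5, -0.2]
grip_width: 0.003
grasp_force: 0.0
```

```bash
python3 -m jog '[{"grip":1,"slide":[0.4,0,0],"yaw":0},{"grip":1,"slide":[0.4,0,0],"yaw":0}]'; python3 -m jog '[{"grip":1,"slide":[0.4,0,0],"yaw":0},{"grip":1,"slide":[0.4,0,0],"yaw":0}]';python3 -m jog '[{"grip":1,"slide":[0.4,0,0],"yaw":0},{"grip":1,"slide":[0,0,0],"yaw":0}]'
```

```text
clock: 11.8
position: [0.5524, 0.024, 0.1483]
ee_rot: [0.671, 0.741, -0.0, 0.001]
ft_force: [0.3, -5.7, 5.3]
grip_width: 0.005
grasp_force: 2.9
clock: 12.0
position: [0.552, 0.0307, 0.1487]
ee_rot: [0.671, 0.741, -0.001, 0.002]
ft_force: [0.5, -10.5, 8.6]
grip_width: 0.001
grasp_force: 5.3
clock: 12.2
position: [0.5516, 0.0353, 0.1488]
ee_rot: [0.671, 0.741, -0.0, 0.002]
ft_force: [1.8, -8.5, 5.1]
grip_width: -0.003
grasp_force: 4.0
```

```bash
python3 -m jog '[{"grip":1,"slide":[0.3,0,0],"yaw":0},{"grip":1,"slide":[0,0,0],"yaw":0}]'; python3 -m jog '[{"grip":1,"slide":[-0.7,0,0],"yaw":0},{"grip":1,"slide":[-0.8,0,0],"yaw":0},{"grip":1,"slide":[-0.8,0,0],"yaw":0},{"grip":1,"slide":[-0.6,0,0],"yaw":0},{"grip":1,"slide":[0,0,0],"yaw":0},{"grip":1,"slide":[0,0,0],"yaw":0}]'
python3 - <<'E'
from h import *
im=manip.camera('top');cv2.imwrite('pics/t5.png',im)
im=manip.camera('scene');cv2.imwrite('pics/s5.png',im)
a=cv2.resize(cv2.imread('pics/top3.png')[165:230,200:300],(600,390),interpolation=2)
b=cv2.resize(cv2.imread('pics/s5.png')[180:280,180:310],(390,300),interpolation=2)
c=cv2.resize(cv2.imread('pics/scene0.png')[180:280,180:310],(390,300),interpolation=2)
d=cv2.resize(cv2.imread('pics/t5.png')[165:230,200:300],(461,300),interpolation=2)
e=np.zeros((600,780,3),np.uint8);e[:300,:390]=c;e[:300,390:]=b;e[300:,:461]=d;cv2.imwrite('pics/v5.png',e)
E
```

```text
clock: 12.4
position: [0.5513, 0.0381, 0.1487]
ee_rot: [0.671, 0.741, -0.0, 0.002]
ft_force: [1.5, -9.7, 7.1]
grip_width: -0.001
grasp_force: 4.3
clock: 13.0
position: [0.5534, 0.0114, 0.1479]
ee_rot: [0.67, 0.742, 0.0, -0.0]
ft_force: [-0.5, 0.1, -0.2]
grip_width: -0.004
grasp_force: 0.0
```

View pics/v5.png

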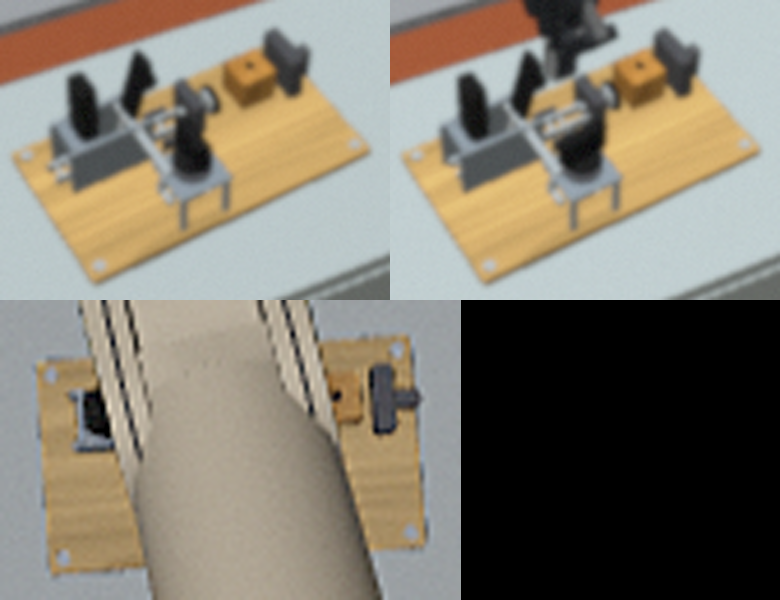

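The jaw advanced about 12 mm; pad is now close to the block, block not yet at the anvil. Second stroke, monitored.

```bash
python3 -m jog '[{"grip":1,"slide":[0.6,0,0],"yaw":0},{"grip":1,"slide":[0.6,0,0],"yaw":0}]'|sed -n 2,4p; python3 -m jog '[{"grip":1,"slide":[0.4,0,0],"yaw":0}]'|sed -n 2,4p;python3 -m jog '[{"grip":1,"slide":[0.4,0,0],"yaw":0}]'|sed -n 2,4p;python3 -m jog '[{"grip":1,"slide":[0.3,0,0],"yaw":0}]'|sed -n 2,4p;python3 -m jog '[{"grip":1,"slide":[0.3,0,0],"yaw":0}]'|sed -n 2,4p;python3 -m jog '[{"grip":1,"slide":[0.2,0,0],"yaw":0}]'|sed -n 2,4p;python3 -m jog '[{"grip":1,"slide":[0,0,0],"yaw":0}]'|sed -n 2,4p
```

```text
position: [0.5524, 0.0229, 0.1482]
ee_rot: [0.671, 0.742, -0.0, 0.001]
ft_force: [0.7, -5.3, 4.1]
position: [0.5523, 0.0263, 0.1486]
ee_rot: [0.671, 0.742, -0.0, 0.001]
ft_force: [0.3, -11.0, 9.2]
position: [0.5521, 0.0293, 0.1488]
ee_rot: [0.671, 0.741, -0.001, 0.002]
ft_force: [0.9, -11.6, 8.5]
position: [0.5519, 0.0323, 0.1488]
ee_rot: [0.671, 0.741, -0.0, 0.002]
ft_force: [0.6, -9.8, 7.3]
position: [0.5516, 0.0352, 0.1489]
ee_rot: [0.671, 0.741, -0.0, 0.002]
ft_force: [0.5, -10.3, 7.1]
position: [0.5515, 0.0374, 0.1489]
ee_rot: [0.671, 0.741, -0.0, 0.002]
ft_force: [1.1, -9.7, 6.5]
position: [0.5514, 0.0377, 0.1488]
ee_rot: [0.671, 0.742, -0.0, 0.002]
ft_force: [1.6, -8.1, 5.5]
```

```bash
python3 -m jog '[{"grip":1,"slide":[0.2,0,0],"yaw":0},{"grip":1,"slide":[0,0,0],"yaw":0}]'|sed -n 2,4p; python3 -m jog '[{"grip":1,"slide":[-0.8,0,0],"yaw":0},{"grip":1,"slide":[-0.8,0,0],"yaw":0},{"grip":1,"slide":[-0.8,0,0],"yaw":0},{"grip":1,"slide":[-0.4,0,0],"yaw":0},{"grip":1,"slide":[0,0,0],"yaw":0},{"grip":1,"slide":[0,0,0],"yaw":0}]'|sed -n 2,4p
python3 - <<'E'
from h import *
im=manip.camera('scene');cv2.imwrite('pics/s6.png',im)
im=manip.camera('top');cv2.imwrite('pics/t6.png',im)
b=cv2.resize(cv2.imread('pics/s6.png')[180:240,210:300],(600,400),interpolation=2)
d=cv2.resize(cv2.imread('pics/t6.png')[165:195,250:300],(333,200),interpolation=2)
e=np.zeros((600,600,3),np.uint8);e[:400]=b;e[400:,:333]=d;cv2.imwrite('pics/v6.png',e)
E
```

```text
position: [0.5514, 0.0384, 0.1488]
ee_rot: [0.671, 0.741, -0.001, 0.002]
ft_force: [1.3, -12.1, 7.0]
position: [0.5531, 0.0135, 0.1479]
ee_rot: [0.67, 0.742, 0.0, -0.0]
ft_force: [-0.1, 0.8, -0.0]
```

View pics/v6.png

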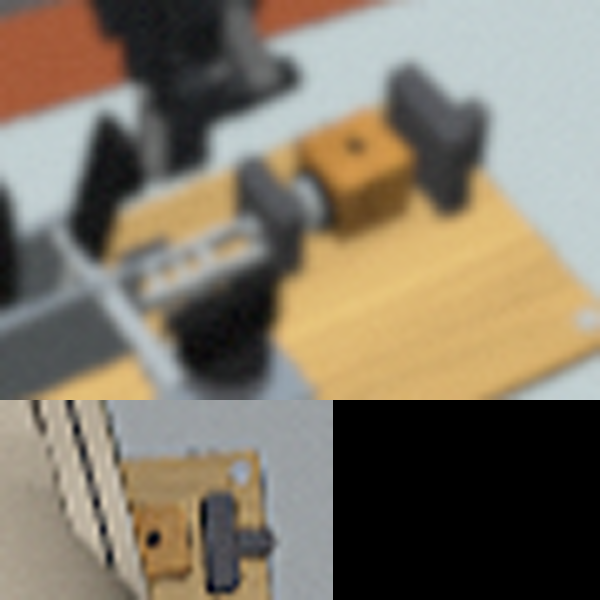

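Block is about 4–5 mm from the anvil, pad touching it. Third stroke with force watch (target ≈19 N).

```bash
python3 -m jog '[{"grip":1,"slide":[0.5,0,0],"yaw":0},{"grip":1,"slide":[0.5,0,0],"yaw":0}]'|sed -n 2,4p; python3 -m jog '[{"grip":1,"slide":[0.3,0,0],"yaw":0}]'|sed -n '2p;4p';python3 -m jog '[{"grip":1,"slide":[0.2,0,0],"yaw":0},{"grip":1,"slide":[0,0,0],"yaw":0}]'|sed -n '2p;4p';python3 -m jog '[{"grip":1,"slide":[0.2,0,0],"yaw":0},{"grip":1,"slide":[0,0,0],"yaw":0}]'|sed -n '2p;4p';python3 -m jog '[{"grip":1,"slide":[0.2,0,0],"yaw":0},{"grip":1,"slide":[0,0,0],"yaw":0}]'|sed -n '2p;4p'
```

```text
position: [0.5525, 0.0227, 0.1483]
ee_rot: [0.671, 0.742, -0.0, 0.001]
ft_force: [0.4, -5.6, 3.6]
position: [0.5523, 0.0254, 0.1485]
ft_force: [-0.3, -11.1, 7.5]
position: [0.5523, 0.0266, 0.1487]
ft_force: [-0.1, -8.3, 5.7]
position: [0.5522, 0.0283, 0.1487]
ft_force: [-1.0, -8.9, 6.9]
position: [0.5521, 0.0303, 0.1488]
ft_force: [0.4, -9.6, 6.8]
```

```bash
python3 -m jog '[{"grip":1,"slide":[0.1,0,0],"yaw":0},{"grip":1,"slide":[0,0,0],"yaw":0}]'|sed -n '2p;4p';python3 -c "
from h import *
manip.camera('scene')
o=manip.get_obs();print(o['ft_force'],o['position'])"
```

```text
position: [0.552, 0.0312, 0.1488]
ft_force: [0.6, -8.9, 7.3]
[ 0.0840859  -8.4316083   6.56617594] [0.55199562 0.03120723 0.14878114]
```

```bash
python3 -m jog '[{"grip":1,"slide":[0.15,0,0],"yaw":0},{"grip":1,"slide":[0,0,0],"yaw":0}]'|sed -n '2p;4p';python3 -m jog '[{"grip":1,"slide":[0.15,0,0],"yaw":0},{"grip":1,"slide":[0,0,0],"yaw":0}]'|sed -n '2p;4p';python3 -m jog '[{"grip":1,"slide":[0.15,0,0],"yaw":0},{"grip":1,"slide":[0,0,0],"yaw":0}]'|sed -n '2p;4p'
```

```text
position: [0.5519, 0.0328, 0.1488]
ft_force: [0.7, -9.1, 7.3]
position: [0.5517, 0.0343, 0.1488]
ft_force: [1.6, -9.3, 7.0]
position: [0.5516, 0.0358, 0.1488]
ft_force: [0.3, -9.9, 7.1]
```

```bash
python3 -m jog '[{"grip":1,"slide":[0.15,0,0],"yaw":0},{"grip":1,"slide":[0,0,0],"yaw":0}]'|sed -n '2p;4p';python3 -m jog '[{"grip":1,"slide":[0.15,0,0],"yaw":0},{"grip":1,"slide":[0,0,0],"yaw":0}]'|sed -n '2p;4p';python3 - <<'E'
from h import *
im=manip.camera('scene');cv2.imwrite('pics/s7.png',im)
b=cv2.resize(im[180:240,210:300],(600,400),interpolation=2);cv2.imwrite('pics/v7.png',b)
E
```

```text
position: [0.5515, 0.0369, 0.1489]
ft_force: [0.0, -10.1, 7.2]
position: [0.5514, 0.038, 0.1489]
ft_force: [0.7, -11.7, 9.1]
```

View pics/v7.png

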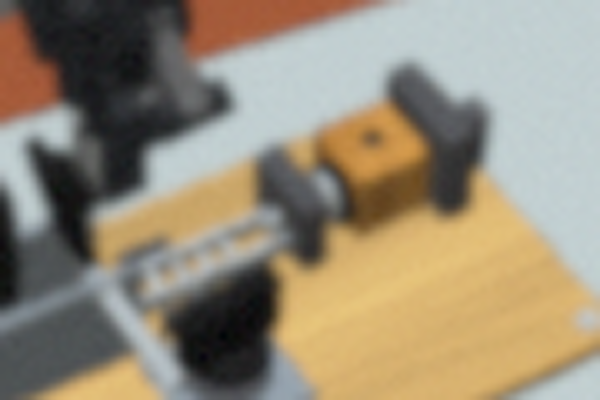

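Block now lies against (or within a mm of) the anvil, at the trigger's stop. Release fully and take the final stroke.

```bash
python3 -m jog '[{"grip":1,"slide":[-0.8,0,0],"yaw":0},{"grip":1,"slide":[-0.8,0,0],"yaw":0},{"grip":1,"slide":[-0.8,0,0],"yaw":0},{"grip":1,"slide":[-0.2,0,0],"yaw":0},{"grip":1,"slide":[0,0,0],"yaw":0},{"grip":1,"slide":[0,0,0],"yaw":0}]'|sed -n '2p;4p'; python3 -m jog '[{"grip":1,"slide":[0.5,0,0],"yaw":0},{"grip":1,"slide":[0.4,0,0],"yaw":0},{"grip":1,"slide":[0,0,0],"yaw":0}]'|sed -n '2p;4p'; python3 -m jog '[{"grip":1,"slide":[0.2,0,0],"yaw":0},{"grip":1,"slide":[0,0,0],"yaw":0}]'|sed -n '2p;4p';python3 -m jog '[{"grip":1,"slide":[0.15,0,0],"yaw":0},{"grip":1,"slide":[0,0,0],"yaw":0}]'|sed -n '2p;4p';python3 -m jog '[{"grip":1,"slide":[0.15,0,0],"yaw":0},{"grip":1,"slide":[0,0,0],"yaw":0}]'|sed -n '2p;4p'
```

```text
position: [0.553, 0.0152, 0.1479]
ft_force: [-0.1, 0.2, -0.6]
position: [0.5525, 0.0229, 0.1484]
ft_force: [1.6, -5.9, 3.8]
position: [0.5524, 0.0235, 0.1486]
ft_force: [-0.1, -10.9, 6.9]
position: [0.5524, 0.0243, 0.1488]
ft_force: [-1.1, -12.6, 7.6]
position: [0.5524, 0.0253, 0.1489]
ft_force: [-1.5, -13.6, 9.9]
```

Pinned; friction is lifting the finger (Fz), so I ease it upward a little to get a clean squeeze force.

```bash
python3 -m jog '[{"grip":1,"slide":[0.1,0,-0.05],"yaw":0},{"grip":1,"slide":[0,0,0],"yaw":0}]'|sed -n '2p;4p'; python3 -m jog '[{"grip":1,"slide":[0.1,0,-0.05],"yaw":0},{"grip":1,"slide":[0,0,0],"yaw":0}]'|sed -n '2p;4p'
```

```text
position: [0.5523, 0.0261, 0.1493]
ft_force: [-0.6, -14.7, 8.3]
position: [0.5521, 0.027, 0.1496]
ft_force: [-0.8, -15.3, 6.0]
```

```bash
python3 -m jog '[{"grip":1,"slide":[0.1,0,-0.05],"yaw":0},{"grip":1,"slide":[0,0,0],"yaw":0}]'|sed -n '2p;4p'; python3 -m jog '[{"grip":1,"slide":[0.1,0,-0.05],"yaw":0},{"grip":1,"slide":[0,0,0],"yaw":0}]'|sed -n '2p;4p'; python3 -m jog '[{"grip":1,"slide":[0,0,-0.05],"yaw":0},{"grip":1,"slide":[0,0,0],"yaw":0}]'|sed -n '2p;4p'
```

```text
position: [0.552, 0.0279, 0.15]
ft_force: [1.3, -15.9, 4.7]
position: [0.5519, 0.0287, 0.1502]
ft_force: [2.3, -16.3, 2.6]
position: [0.5518, 0.0287, 0.1504]
ft_force: [3.6, -14.3, 0.3]
```

```bash
python3 -m jog '[{"grip":1,"slide":[0.1,0,-0.04],"yaw":0},{"grip":1,"slide":[0.1,0,-0.04],"yaw":0},{"grip":1,"slide":[0,0,0],"yaw":0}]'|sed -n '2p;4p'; python3 -c "
from h import *
for i in range(8):
  manip.camera('scene');o=manip.get_obs();print(o['ft_force'].round(1),o['position'].round(4),o['clock'].round(2))"
```

```text
position: [0.5516, 0.0304, 0.1509]
ft_force: [4.1, -15.7, -3.7]Traceback (most recent call last):
  File "<string>", line 4, in <module>
    manip.camera('scene');o=manip.get_obs();print(o['ft_force'].round(1),o['position'].round(4),o['clock'].round(2))
                                                                                                ^^^^^^^^^^^^^^^^
AttributeError: 'float' object has no attribute 'round'
```

```bash
python3 -m jog '[{"grip":1,"slide":[0.1,0,0],"yaw":0},{"grip":1,"slide":[0,0,0],"yaw":0}]'|sed -n '2p;4p'; python3 -c "
from h import *
F=[]
for i in range(10):
  manip.camera('scene');o=manip.get_obs();F.append(np.r_[o['ft_force'],o['position'][1:]])
print(np.mean(F,0).round(4),np.std(F,0).round(2),o['clock'])"
```

```text
position: [0.5516, 0.031, 0.151]
ft_force: [4.5, -16.8, -2.2]
[  4.1515 -16.9343  -2.468    0.031    0.151 ] [0.55 0.43 0.47 0.   0.  ] 20.55
```

```bash
python3 -m jog '[{"grip":1,"slide":[0.08,0,0],"yaw":0},{"grip":1,"slide":[0,0,0],"yaw":0}]'|sed -n '2p;4p'
python3 - <<'E'
from h import *
F=[]
for i in range(10):
  im=manip.camera('scene');o=manip.get_obs();F.append(np.r_[o['ft_force'],o['position'][1:]])
print(np.mean(F,0).round(4),o['clock'])
s=manip.camera('top')
e=np.zeros((600,600,3),np.uint8);e[:400]=cv2.resize(im[180:240,210:300],(600,400),interpolation=2);e[400:,:333]=cv2.resize(s[165:195,250:300],(333,200),interpolation=2);cv2.imwrite('pics/v8.png',e)
E
```

```text
position: [0.5516, 0.0315, 0.1511]
ft_force: [4.2, -17.8, -1.8]
[  4.2371 -17.9433  -1.5893   0.0315   0.1511] 21.25
```

View pics/v8.png

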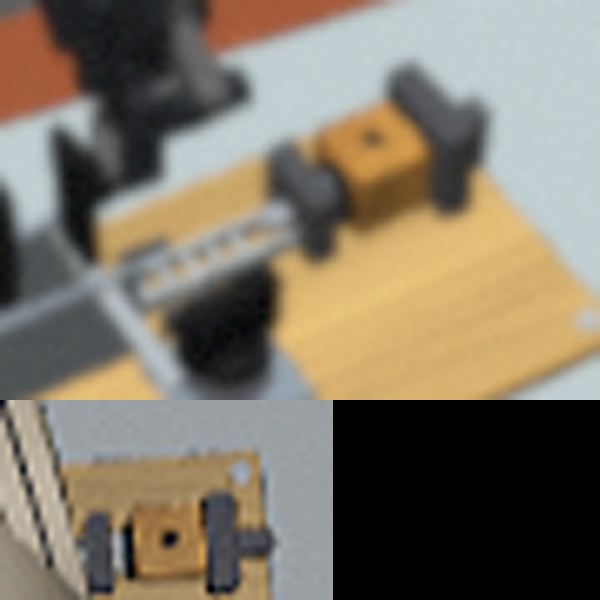

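The block is pinned between pad and anvil, with the jaw about 4–5 mm closer to the block than before this stroke. The corrected squeeze of about 18.7 N puts the pad at about 4.4 mm.

```bash
python3 -c "
from workcell import manip
print(manip.hand_in())"
```

```text
the job is handed in; nothing more can be done
None
```

I turned the knob to its stop to free the trigger, pinned the block against the anvil in four strokes, and handed in at about 21 s with the trigger still squeezed; the pad is pushed back about 4.4 mm, estimated from the measured squeeze of about 18.7 N, not seen directly.

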